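# Set and load a ball-release track

## Robot

A 6-joint arm with a two-finger parallel gripper is mounted at the origin on a cart in front of the work surface, level with it; the furniture and walls round the work are solid. World frame = base frame: x ahead of the robot, y to its left, z up, the work surface at z = 0. Lengths are in m, angles in degrees, forces in N, time in s.
With the tool pointing down it reaches from about 0.25 to 0.725 m from the base axis. Payload 9.7 kg.
Tool frame: the origin (TCP) lies between the finger pads; the fingertips stand 11 mm ahead of it and the grasp point (between the pads) lies 8 mm behind it; z points along the fingers, x is the direction in which the jaws open and shut, and the axes are right-handed (so a half turn about z gives the same grasp; the last joint's range is limited). The gripper opens to 85 mm and grips with 20 to 120 N. Pads are 22 mm wide; open, the fingers measure 114 mm over their backs; the gripper's body (76 mm by 85 mm) begins 54 mm behind the grasp point. The pads swing forward as they close: fully open they stand 13 mm farther back than shut.
Start: joints at [75, 4.979, 10.078, 95.1, 0, 90], TCP at [0.142, 0.531, 0.242] pointing down, gripper open.
Joint ranges: [-179.16, 179.16], [-48.56, 103.87], [-65.8, 70.77], [-126.05, 130.52], [-82.76, 87.17], [-180, 180]. Speed limits (degrees/s): [127.2, 127.2, 147.25, 180, 180, 180].

## Interface

Orientations are given as [roll, pitch, yaw] about the fixed x, y, z axes, in that order (R = Rz(yaw) Ry(pitch) Rx(roll)).
In Python, from workcell import get_obs, camera, job_done gives the robot as it stands.
- The arm moves only by the tool arm_command, never from a script. Its argument "increments" is a list of rows, each a list of 2 entries, a list of its own where there are three numbers: the shift along the tool's x, y, z in units of 25 mm (1.0 is 25 mm), then the turn about the tool's z in units of 6 degrees (1.0 is 6 degrees). In form: [[[dx, dy, dz], roll], ...]. A call has 1 to 5 rows; each row is the pose to reach, as a shift and turn from the pose measured when the call began, along the tool's axes at that moment; what a row does not reach only later rows make up. A row lasts 1/10 s, in which the tool goes at most 50 mm and 8.59 degrees, less where a joint would pass 70% of its speed; a pose out of reach is approached as far as the arm can. A call with a gripper value outside its range is refused whole. "claw" is the closure, from -1 (fully open) to 1 (shut), so that 0 is half open, set as the call begins (left out, the last holds). The fingers move at their own pace and stop on an object; "force" is the grip in N (left out, the last holds). Time passes only in rows, so rows that repeat a pose let the fingers close. It gives the time, the measured TCP pose, the force and the opening at its end, in the units of the state.
- get_obs(): the state, without advancing time (a new reading comes with each control period).
- camera(name): name is "scene" or "top" or "wrist"; returns a dict with "frame" (480x640x3 uint8, red, green, blue), "range_z" (480x640 float32, m along the optical axis (not along the pixel's ray), 0 where there is no reading), "K" (3x3 intrinsics, pixels), "k1" (the pictures are not rectified: a ray, as slopes to the right and down, at radius r is drawn at 1 + k1 r^2 times it, then the intrinsics apply), "R" (3x3) and "t" (3): a world point X has camera coordinates R X + t; the wrist camera has in their place "hand_eye" (4x4, takes a point from camera to tool coordinates, whose origin is the TCP and whose axes are the tool frame's). Camera axes: x right, y down, z forward; pixel columns grow to the right and rows downward; lengths in m; the calibration is good to about 2 mm. A picture is of the moment at which its call begins: read the wrist's pose just before it.
- job_done(): hands the job in, once; it reports no verdict.
The state is a dict: "time": time; "q": joint angles; "qd": joint speeds; "joint_efforts": joint torques, N m; "ee_pos": TCP position; "tcp_rot": TCP orientation; "wrist_force": force on the tool from outside, world axes, zero at the start; "torque": the same for the moment, N m; "opening": finger opening in m.
Only numpy, scipy, OpenCV 4.12 (cv2) and the standard library are available. Lean on these libraries where they do the work, as an engineer would, in place of code of your own. Each camera call takes 0.05 s, during which the arm holds its last target.

## Task

The ball-release track was left tripped after its last run, with its steel ball lying in the level run-out. With the closed fingertips, push the black-knobbed lever on its side down-slope to its stop to set the catch; then roll the ball steadily up the sloping gutter with a push from behind, past the spring catch and against the black stop at the top, and draw back so that it stays there behind the catch, ready for the next run. Do not grasp, lift or flick anything: the ball stays in its gutter all the way, and the things standing round the track stay where they are.

Things in the scene. Friction and masses are not known exactly. Their poses are not given: they have to be found in the camera images.
- gutter: Sloping aluminium V-gutter, fixed to the bench (place and direction vary). Origin: where the ball's centre lies when the ball touches the top stop. x: uphill along the gutter, 14 degrees above level; y: level, towards the lever's side; z: square to the slope. The ball's centre runs along y = z = 0. Rims lie 12 mm under the ball's centre all along, at most 24 mm either side of the middle.
- gutter_foot (a point): Foot of the slope: the ball's centre when it lies where the slope (200 mm long from here to the stop) meets the level run-out. From here the gutter goes on level, away from the slope, for 110 mm to a low black lip that is no higher than the rims; fingertips that end 2 to 10 mm below the ball's centre push it well and pass over both.
- ball: Loose, slippery polished steel ball (friction about 0.12), 40 mm in diameter, about 0.26 kg; origin at its centre. Starts at rest in the level run-out, 25 to 80 mm beyond the foot of the slope. It rolls freely along the gutter and runs back down the slope if let go before the catch holds it.
- stop_face (a point): Middle of the round rubber pad on the black stop block at the upper end of the gutter, at the height of the ball's centre (20 mm uphill of the gutter's origin). The block is 48 mm wide, 12 mm thick and ends 12 mm above this point.
- lever_knob (a point): Centre of the black ball knob (17 mm in diameter) of the set lever, 50 mm to the side of the gutter's middle. The lever is a 6 mm rod standing up from its pivot, 58 mm from pivot to knob; the pivot axis runs level across the gutter, at x = -0.037, z = -0.031 in the gutter's frame.
- catch_lever (a joint): Angle of the set lever, rad. 0: set, against its stop, leaning 0.40 rad down-slope from square to the slope; the catch is up. Grows to 0.75 as it leans uphill: tripped, the catch lies below the gutter. It stays where it is left; about 2 N at the knob moves it.
- pawl (a joint): How far the spring catch is pushed down against its spring, rad: 0 fully sprung out, 0.8 fully down. It rides on the lever, so it stands up in the gutter only when this and catch_lever are both near 0.
- pawl_nose (a point): Uphill end of the spring catch, a steel pawl 6 mm wide in the slot of the gutter, never above the rims. The ball pushes it down on its way up (under 2 N) and it springs up behind the ball when the ball reaches the stop; let go, the ball rolls back about 2 mm on to it and stays.
- second_bottle: A second small upright screw-cap bottle, 34 mm across, 62 mm tall, on the side away from the lever, standing loose beside the track; origin at the middle of its underside. Not to be disturbed.
- small_bottle: Small upright screw-cap bottle, 34 mm across, 62 mm tall, standing loose beside the track; origin at the middle of its underside. Not to be disturbed.
- beaker: Small glass beaker, 46 mm across, 58 mm tall, standing loose beside the track; origin at the middle of its underside. Not to be disturbed.
- bottle: Upright screw-cap bottle, 60 mm across, 94 mm tall, standing loose beside the track; origin at the middle of its underside. Not to be disturbed.
- stopwatch: Flat white bench timer, 62 x 66 x 20 mm, standing loose beside the track; origin at the middle of its underside. Not to be disturbed.
- track: The track's grey base plate, 350 x 120 mm, with the whole track on it. Origin: on the bench under the middle of the track; x level in the uphill direction, y to the lever's side, z up. On the level run-out the ball's centre is at y = 0, z = 0.050, x = -0.159 (at the lip) to -0.065 (foot of the slope).
Things that resemble listed ones, but are neither listed nor needed, are in the scene too. What is shaped like the ball but red is not meant.

How it is judged:
By the outcome, as a careful person would: the job done as asked, in the order asked, and still so for the second after the job is handed in, with the robot touching nothing.
It also fails if it takes over 58 s, if anything falls off the work surface, if the arm or the gripper's body presses on something with over 40 N, if the wrist force passes 120 N, or if a joint passes its speed limit or range.

## Working session

There is one attempt and no reset: what is moved stays moved. The work goes in short steps, Python scripts to look and compute and a tool call to move; the robot and the scene stay as the last step left them, time stands still between calls to the robot, and variables do not carry over. Pictures are saved under pics/ and viewed, and the job is handed in when it is done.

Besides the shell and the picture viewer there is one more tool, called after "Request:" as name(argument=value, ...) on one line, values as JSON. arm_command: Moves the arm, as the interface text tells. Its arguments: {"type":"object","properties":{"increments":{"type":"array"},"claw":{"type":"number"},"force":{"type":"number"}},"required":["increments"]}

```bash
mkdir -p pics; ls; cat > h.py <<'E'
import numpy as np, cv2
from workcell import get_obs, camera, job_done
E
python3 - <<'E'
from h import *
o=get_obs()
for k,v in o.items(): print(k,np.round(v,4).tolist())
for n in ("scene","top","wrist"):
    c=camera(n); cv2.imwrite(f"pics/{n}0.png",c["frame"][:,:,::-1]); np.savez(f"{n}0.npz",**c)
    print(n,c["K"].tolist(),c["k1"],[ (k,np.round(c[k],4).tolist()) for k in ("R","t","hand_eye") if k in c])
E
```

```text
pics
time 0.0
q [74.9997, 5.0113, 10.0337, 95.1011, 0.0004, 90.0007]
qd [-0.0041, 0.0639, 0.0438, 0.1025, -0.0215, 0.0311]
joint_efforts [-0.0, -52.0389, 46.4801, 0.0164, -0.0, -0.0]
ee_pos [0.1423, 0.531, 0.2416]
tcp_rot [-179.9996, 0.0787, 74.999]
wrist_force [-0.6007, -0.3737, 0.0292]
torque [0.0024, 0.0201, -0.0245]
opening 0.0854
scene [[503.15013861933016, 0.0, 314.2113419223891], [0.0, 503.15013861933016, 239.71070325316765], [0.0, 0.0, 1.0]] 0.027326372188886883 [('R', [[-0.858, -0.5136, 0.0101], [-0.404, 0.6626, -0.6307], [0.3172, -0.5452, -0.776]]), ('t', [0.4429, 0.2987, 0.9288])]
top [[484.8120901301185, 0.0, 318.8676639967347], [0.0, 484.8120901301185, 245.10279800439852], [0.0, 0.0, 1.0]] -0.13165865377555602 [('R', [[0.0182, -0.9998, -0.0031], [-0.9977, -0.0179, -0.0654], [0.0653, 0.0042, -0.9979]]), ('t', [-0.034, 0.55, 1.0788])]
wrist [[351.17952428598005, 0.0, 317.07204030905814], [0.0, 351.17952428598005, 242.5552223897818], [0.0, 0.0, 1.0]] -0.058361056526163954 [('hand_eye', [[1.0, -0.0002, 0.0001, -0.0001], [0.0001, 0.9527, 0.3038, -0.0774], [-0.0001, -0.3038, 0.9527, -0.1303], [0.0, 0.0, 0.0, 1.0]])]
```

View pics/scene0.png

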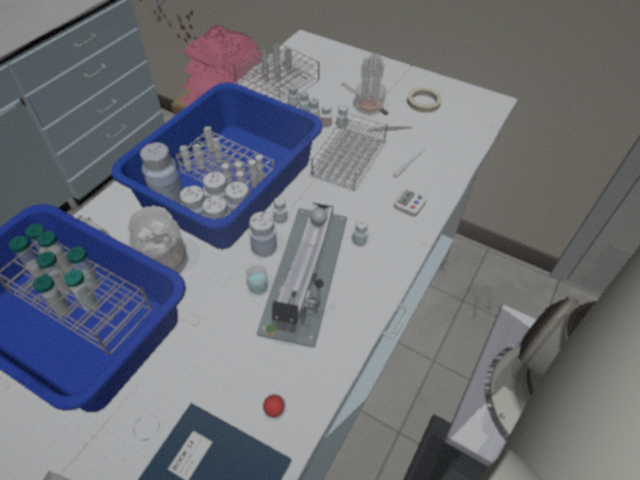

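View pics/top0.png

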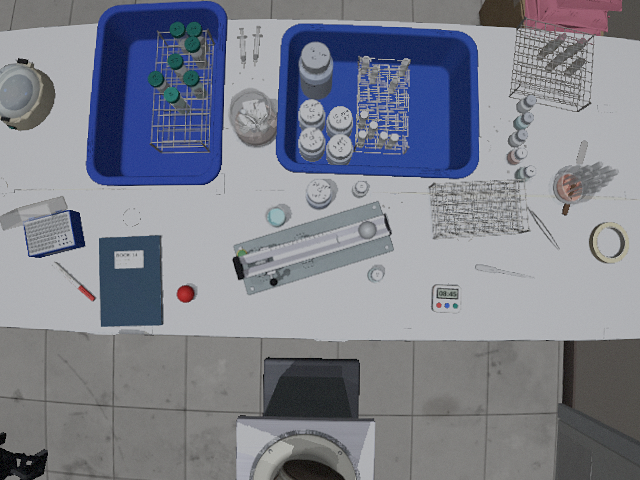

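View pics/wrist0.png

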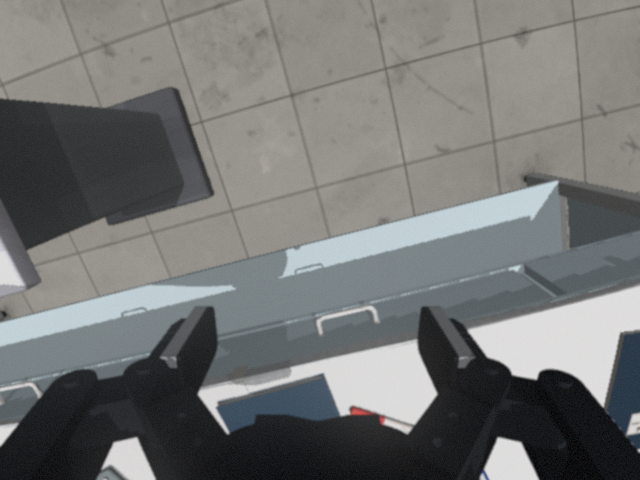

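The top view shows the track with its black stop at about (238,267), the ball at (368,230) and the lever knob at about (273,282), on the robot's side. The scene view agrees. Next I'll measure these.

```bash
cat >> h.py <<'E'
def load(n):
    return dict(np.load(n+".npz"))
def ray(c,u,v):
    p=cv2.undistortPoints(np.array([[[u,v]]],float),c["K"],np.array([float(c["k1"]),0,0,0]))[0,0]
    return np.array([p[0],p[1],1.])
def pt(c,u,v,d=None):
    if d is None: d=float(c["range_z"][int(round(v)),int(round(u))])
    return c["R"].T@(ray(c,u,v)*d-c["t"])
def ctr(c): return -c["R"].T@c["t"]
def tri(c1,p1,c2,p2):
    a,b=ctr(c1),ctr(c2); r=c1["R"].T@ray(c1,*p1); s=c2["R"].T@ray(c2,*p2)
    r/=np.linalg.norm(r); s/=np.linalg.norm(s)
    k=np.linalg.lstsq(np.c_[r,-s],b-a,rcond=None)[0]
    P,Q=a+k[0]*r,b+k[1]*s
    return (P+Q)/2,np.linalg.norm(P-Q)
def onz(c,u,v,z):
    a=ctr(c); r=c["R"].T@ray(c,u,v); return a+r*(z-a[2])/r[2]
def proj(c,X):
    rv=cv2.Rodrigues(c["R"])[0]
    return cv2.projectPoints(np.array(X,float).reshape(-1,1,3),rv,c["t"],c["K"],np.array([float(c["k1"]),0,0,0]))[0][:,0]
E
python3 - <<'E'
from h import *
c=load("top0")
f=c["frame"][170:310,220:410,::-1]; cv2.imwrite("pics/topcrop.png",cv2.resize(f,None,fx=4.2,fy=4.2,interpolation=cv2.INTER_CUBIC))
s=load("scene0")
f=s["frame"][190:350,220:380,::-1]; cv2.imwrite("pics/scenecrop.png",cv2.resize(f,None,fx=3.7,fy=3.7,interpolation=cv2.INTER_CUBIC))
for p in [(368,230),(273,282),(238,267),(300,252),(276,216),(319,192),(361,188),(376,273),(446,298),(186,294)]: print(p,np.round(pt(c,*p),4))
E
```

```text
(368, 230) [ 0.582  -0.1301  0.0677]
(273, 282) [0.4666 0.0676 0.1236]
(238, 267) [0.4958 0.1409 0.1191]
(300, 252) [0.5326 0.017  0.0489]
(276, 216) [0.6146 0.0742 0.0226]
(319, 192) [ 0.6588 -0.0226  0.0926]
(361, 188) [ 0.6753 -0.1146  0.0596]
(376, 273) [ 0.4894 -0.1494  0.0595]
(446, 298) [ 0.4356 -0.3142  0.0197]
(186, 294) [0.4344 0.2714 0.0352]
```

View pics/topcrop.png

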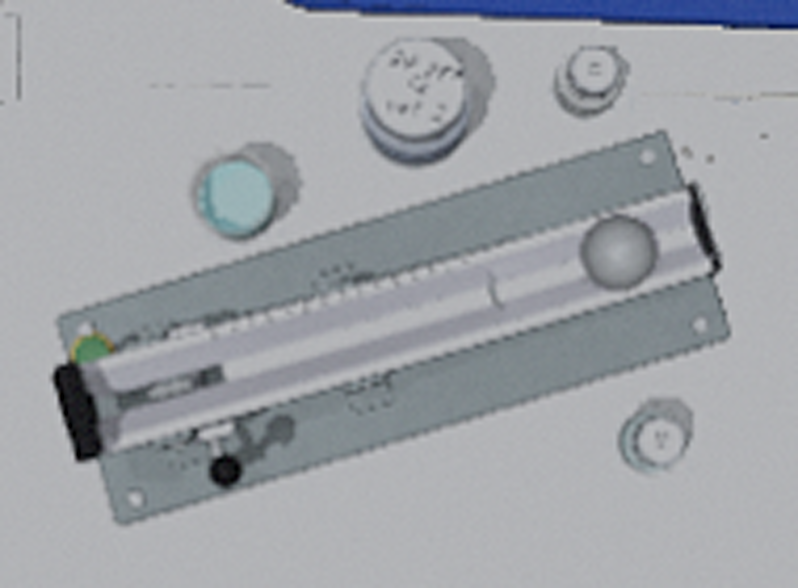

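View pics/scenecrop.png

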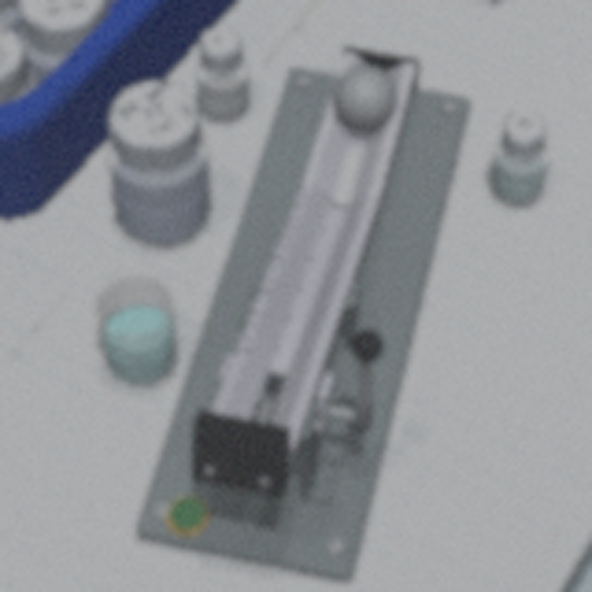

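The enlarged views show the plate corners clearly, the lever leaning slightly uphill, the ball near the lip and a bottle beside the run-out on the near side. Next I'll fit the track pose from the plate corners, ball, knob and stop.

```bash
python3 - <<'E'
from h import *
from scipy.optimize import least_squares
c=load("top0"); s=load("scene0")
T=lambda x,y:(220+(x+.5)/4.2-.5,170+(y+.5)/4.2-.5)
S=lambda x,y:(220+(x+.5)/3.7-.5,190+(y+.5)/3.7-.5)
pairs={"ball":((619,252),(365,99)),"knob":((225,470),(367,345)),
"c_up_far":((57,318),(140,536)),"c_dn_far":((665,132),(293,70)),"c_dn_near":((730,335),(470,100)),"c_up_near":((122,522),(350,580))}
for k,(a,b) in pairs.items():
    P,e=tri(c,T(*a),s,S(*b)); print(k,np.round(P,4),"gap",round(e,4))
P={k:tri(c,T(*a),s,S(*b))[0] for k,(a,b) in pairs.items()}
up=(P["c_up_far"]+P["c_up_near"])/2; dn=(P["c_dn_far"]+P["c_dn_near"])/2
print("len",np.linalg.norm(up-dn),np.linalg.norm(P["c_up_far"]-P["c_up_near"]),np.linalg.norm(P["c_dn_far"]-P["c_dn_near"]))
d=up-dn; print("yaw",np.degrees(np.arctan2(d[1],d[0])),"mid",(up+dn)/2)
# model fit on both views
th=np.radians(14)
def model(p):
    yaw,x,y,xb,z0=p[:5]
    R=np.array([[np.cos(yaw),-np.sin(yaw),0],[np.sin(yaw),np.cos(yaw),0],[0,0,1]])
    ox=-0.065+0.2*np.cos(th); oz=.05+.2*np.sin(th)
    L={"ball":(xb,0,.05),"knob":(ox-.0223,.05,.1171)}
    for n,(a,b) in {"c_up_far":(1,-1),"c_dn_far":(-1,-1),"c_dn_near":(-1,1),"c_up_near":(1,1)}.items(): L[n]=(a*.175,b*.06,z0)
    return {k:R@np.array(v)+[x,y,0] for k,v in L.items()}
def res(p):
    M=model(p);r=[]
    for k,(a,b) in pairs.items():
        r+=list(proj(c,M[k])[0]-T(*a))+list(proj(s,M[k])[0]-S(*b))
    return np.array(r)
f=least_squares(res,[np.arctan2(d[1],d[0]),*((up+dn)/2)[:2],-.13,.005])
print("fit",np.degrees(f.x[0]),f.x[1:],"\n",np.round(f.fun.reshape(-1,4),1))
np.save("track.npy",f.x)
M=model(f.x)
for k,v in M.items(): print(k,np.round(v,4))
E
```

```text
ball [ 0.5844 -0.1301  0.0471] gap 0.001
knob [0.4672 0.0678 0.1165] gap 0.0007
c_up_far [0.5463 0.1723 0.0055] gap 0.0024
c_dn_far [ 0.6551 -0.1585  0.0072] gap 0.0009
c_dn_near [ 0.5437 -0.1951  0.0077] gap 0.0017
c_up_near [0.4363 0.1345 0.0024] gap 0.001
len 0.3474645623657274 0.11635679712122392 0.11718313385727935
yaw 108.1309811134088 mid [ 0.54533613 -0.0117166   0.00569962]
fit 108.26098026938857 [ 0.54657605 -0.01422722 -0.1208169   0.00150688] 
 [[-0.3  0.1 -0.5 -0.6]
 [-1.8  0.9 -0.4  1.6]
 [ 1.2 -0.5 -1.  -0.3]
 [ 1.1 -0.8 -0.6  0.2]
 [ 1.5  0.2  0.1  0.5]
 [ 0.7  0.9  0.7  0. ]]
ball [ 0.5844 -0.129   0.05  ]
knob [0.4656 0.0715 0.1171]
c_up_far [0.5487 0.1708 0.0015]
c_dn_far [ 0.6584 -0.1616  0.0015]
c_dn_near [ 0.5444 -0.1992  0.0015]
c_up_near [0.4348 0.1332 0.0015]
```

```bash
cat >> h.py <<'E'
def inc(target,yaw):
    o=get_obs(); p=np.array(o["ee_pos"]); r=o["tcp_rot"]
    from scipy.spatial.transform import Rotation as Ro
    R=Ro.from_euler("xyz",r,degrees=True).as_matrix()
    d=R.T@(np.array(target)-p)/.025; dy=(yaw-r[2]+180)%360-180
    print("t",round(float(o["time"]),2),"p",np.round(p,4),"rpy",np.round(r,1),"F",np.round(o["wrist_force"],1),"INC",np.round(d,3),"roll",round(-dy/6,3),"dist",round(.025*np.linalg.norm(d),3))
def tk(x,y=0,z=0):
    p=np.load("track.npy"); u=np.array([np.cos(p[0]),np.sin(p[0])]); n=np.array([-u[1],u[0]])
    q=p[1:3]+x*u+y*n; return np.array([q[0],q[1],z])
def wcam(name):
    o=get_obs(); c=camera("wrist")
    from scipy.spatial.transform import Rotation as Ro
    T=np.eye(4); T[:3,:3]=Ro.from_euler("xyz",o["tcp_rot"],degrees=True).as_matrix(); T[:3,3]=o["ee_pos"]
    W=T@c["hand_eye"]; R=W[:3,:3].T; c["R"]=R; c["t"]=-R@W[:3,3]
    np.savez(name+".npz",**c); cv2.imwrite(f"pics/{name}.png",c["frame"][:,:,::-1]); return c
E
python3 - <<'E'
from h import *
t=tk(.13,0,.25);print(t); inc(t,18.2)
for n,P in dict(small=(.4894,-.1494),second=(.6753,-.1146),bottle=(.6588,-.0226),beaker=(.6146,.0742)).items():
    p=np.load("track.npy");u=np.array([np.cos(p[0]),np.sin(p[0])]);d=np.array(P)-p[1:3];print(n,d@u,d@[-u[1],u[0]])
E
```

```text
[0.50584109 0.10922586 0.25      ]
t 0.15 p [0.1423 0.5311 0.2417] rpy [1.8e+02 1.0e-01 7.5e+01] F [ 0.7 -0.2 -0.4] INC [-12.536  18.413  -0.317] roll 9.467 dist 0.557
small -0.11044948449926381 0.09665243350222405
second -0.1356530287931172 -0.09078990791248345
bottle -0.04311602644710976 -0.10394867673084228
beaker 0.06265892228602386 -0.09230650251367166
```

Request:
arm_command(increments=[[[-1.1, 1.6, -0.1], 0.9], [[-2.2, 3.2, -0.2], 1.8], [[-3.3, 4.8, -0.3], 2.7], [[-4.4, 6.4, -0.3], 3.6], [[-5.5, 8.0, -0.3], 4.5]], claw=1)

```text
time: 0.65
ee_pos: [0.3007, 0.3449, 0.2493]
tcp_rot: [180.0, 0.0, 47.8]
wrist_force: [1.2, 0.8, 0.6]
opening: 0.0123
```

```bash
python3 -c "
from h import *
inc(tk(.13,0,.25),18.2)"
```

```text
t 0.65 p [0.3007 0.3449 0.2493] rpy [180.    0.   47.8] F [1.2 0.8 0.6] INC [-1.473 12.413 -0.02 ] roll 4.935 dist 0.313
```

Request:
arm_command(increments=[[[-0.3, 2.5, 0], 1.2], [[-0.6, 5.0, 0], 2.4], [[-0.9, 7.5, 0], 3.6], [[-1.2, 10.0, 0], 4.9], [[-1.47, 12.4, 0], 4.94]])

```text
time: 1.15
ee_pos: [0.4645, 0.1556, 0.2495]
tcp_rot: [180.0, 0.0, 17.9]
wrist_force: [1.3, 1.0, 0.9]
opening: -0.0003
```

```bash
python3 -c "
from h import *
wcam('w1')
inc(tk(.13,0,.25),18.2)"
```

```text
t 1.2 p [0.4681 0.151  0.2487] rpy [179.8  -0.   17.9] F [-1.3 -4.9 -2.1] INC [ 0.922  2.054 -0.047] roll -0.058 dist 0.056
```

View pics/w1.png

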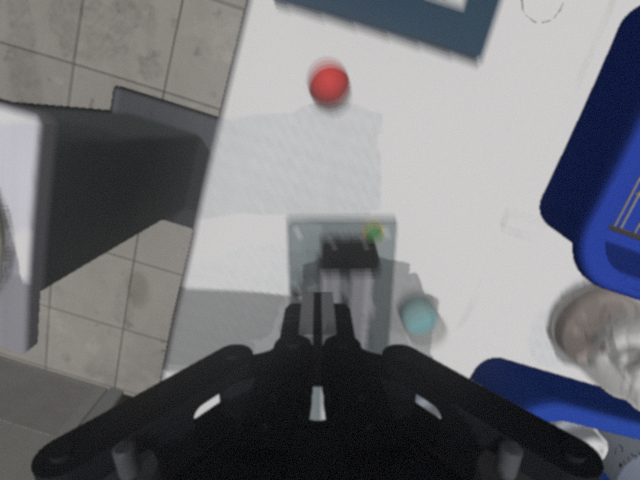

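Taken while still moving: the stop block is at about (350,250) and the fingertips at (317,300). The camera looks uphill of the fingers, so I'll take a still picture from farther down the track.

```bash
python3 -c "
from h import *
inc(tk(-.07,0,.25),18.2)"
```

```text
t 1.2 p [0.4681 0.151  0.2487] rpy [179.8  -0.   17.9] F [-1.3 -4.9 -2.1] INC [ 0.979 10.054 -0.02 ] roll -0.058 dist 0.253
```

Request:
arm_command(increments=[[[0.3, 2.0, 0], 0], [[0.6, 5.0, 0], 0], [[0.9, 8.0, 0], -0.05], [[0.98, 10.0, 0], -0.05], [[0.98, 10.0, 0], -0.05]])

```text
time: 1.7
ee_pos: [0.565, -0.0729, 0.2493]
tcp_rot: [179.8, 0.0, 18.2]
wrist_force: [0.4, 1.5, -0.6]
opening: 0.0001
```

Request:
arm_command(increments=[[[0, 0, 0], 0], [[0, 0, 0], 0]])

```text
time: 1.9
ee_pos: [0.565, -0.0739, 0.2485]
tcp_rot: [179.9, 0.1, 18.0]
wrist_force: [0.5, 0.3, 0.1]
opening: 0.0
```

```bash
python3 -c "
from h import *
wcam('w2')
inc(tk(-.07,0,.25),18.2)"
```

```text
t 1.95 p [ 0.5648 -0.0728  0.2489] rpy [1.799e+02 1.000e-01 1.810e+01] F [-1.1  1.2 -0.2] INC [ 0.045  0.346 -0.044] roll -0.014 dist 0.009
```

View pics/w2.png

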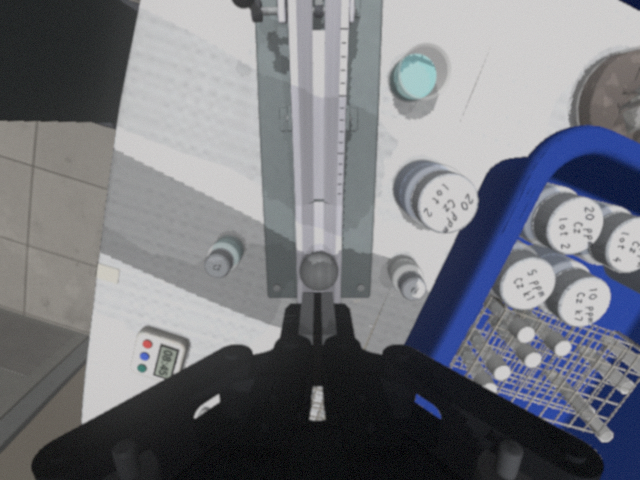

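The ball is at (319,271), the foot joint of the slope at (318,200), and the gutter runs straight up the image. Next I'll check the model by overlaying it and measure the gripper envelope from the depth image.

```bash
python3 - <<'E'
from h import *
c=load("w2"); th=np.radians(14)
print("ball wrist z=.05:",onz(c,319,271,.05)," top:",tk(-.1208,0,.05), "depth", pt(c,319,271))
t=load("top0")
print("tri ball", tri(c,(319,271),t,(220+619.5/4.2-.5,170+252.5/4.2-.5)))
im=c["frame"][:,:,::-1].copy()
def slope(s,l,dz):  # s along slope from origin(neg), normal offset
    x=-.065+.2*np.cos(th)+s*np.cos(th)-dz*np.sin(th); z=.05+.2*np.sin(th)+s*np.sin(th)+dz*np.cos(th); return tk(x,l,z)
for l in (-.024,0,.024):
    L=[tk(-.175,l,.038),tk(-.065,l,.038),slope(-.1,l,-.012),slope(-.03,l,-.012)]
    cv2.polylines(im,[np.round(proj(c,L)).astype(np.int32)],False,(0,0,255),1)
for a in (1,-1):
    cv2.polylines(im,[np.round(proj(c,[tk(-.175,a*.06,.004),tk(.1,a*.06,.004)])).astype(np.int32)],False,(0,255,0),1)
cv2.polylines(im,[np.round(proj(c,[tk(-.175,.06,.004),tk(-.175,-.06,.004)])).astype(np.int32)],False,(0,255,0),1)
cv2.imwrite("pics/ov2.png",im)
# gripper envelope in tool coords
rz=c["range_z"]; vv,uu=np.mgrid[0:480:3,0:640:3]; 
pts=cv2.undistortPoints(np.stack([uu,vv],-1).reshape(-1,1,2).astype(float),c["K"],np.array([float(c["k1"]),0,0,0]))[:,0]
d=rz[::3,::3].ravel(); P=np.c_[pts,np.ones(len(d))]*d[:,None]; ok=(d>0.02)&(d<.165)
H=c["hand_eye"]; Q=(P[ok]@H[:3,:3].T)+H[:3,3]
for z0 in range(-110,20,10):
    m=(Q[:,2]*1e3>=z0)&(Q[:,2]*1e3<z0+10)
    if m.sum(): print("toolz",z0,m.sum(),"x",np.round(Q[m,0].min(),3),np.round(Q[m,0].max(),3),"y",np.round(Q[m,1].min(),3),np.round(Q[m,1].max(),3))
E
```

```text
ball wrist z=.05: [ 0.5847269  -0.12842109  0.05      ]  top: [ 0.58442822 -0.12894362  0.05      ] depth [ 0.58249151 -0.12182313  0.0668734 ]
tri ball (array([ 0.58509268, -0.12994702,  0.04612631]), np.float64(0.00029433134825177057))
toolz -90 429 x -0.059 0.059 y -0.021 -0.01
toolz -80 1858 x -0.061 0.062 y -0.019 -0.0
toolz -70 1504 x -0.058 0.059 y -0.018 0.01
toolz -60 923 x -0.05 0.05 y -0.018 0.009
toolz -50 913 x -0.041 0.043 y -0.014 0.009
toolz -40 400 x -0.033 0.034 y -0.014 0.012
toolz -30 126 x -0.02 0.018 y -0.012 0.01
toolz -20 101 x -0.013 0.013 y -0.012 -0.006
toolz -10 92 x -0.013 0.014 y -0.011 -0.006
toolz 0 52 x -0.013 0.012 y -0.011 -0.006
```

View pics/ov2.png

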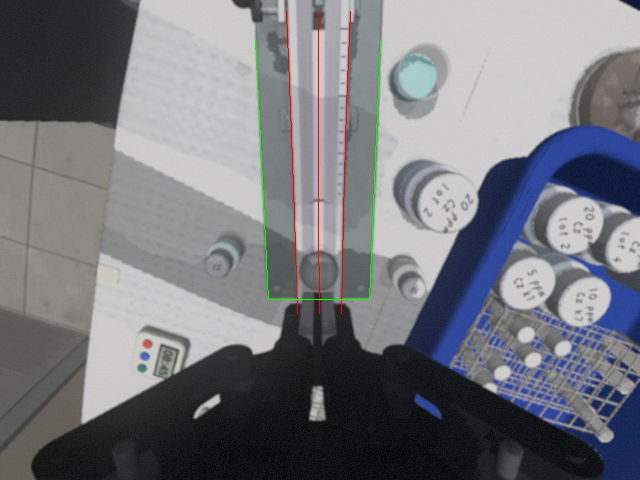

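The overlay matches to about 1–2 mm. The knob comes first, so I'll go over the spot uphill of it and then descend.

```bash
python3 -c "
from h import *
p=np.load('track.npy');u=np.array([np.cos(p[0]),np.sin(p[0])]);d=np.array([.4672,.0678])-p[1:3];print('knob track',d@u,d@[-u[1],u[0]])
inc(tk(.142,.050,.22),18.26)"
```

```text
knob track 0.10276840342537016 0.04967571300197816
t 1.95 p [ 0.5648 -0.0728  0.2489] rpy [1.799e+02 1.000e-01 1.810e+01] F [-1.1  1.2 -0.2] INC [-1.976 -8.132  1.136] roll -0.024 dist 0.211
```

Request:
arm_command(increments=[[[-0.4, -1.6, 0.0], -0.02], [[-0.8, -3.2, 0.0], -0.02], [[-1.4, -5.2, 0.3], -0.02], [[-1.9, -7.2, 0.6], -0.02], [[-1.98, -8.13, 1.1], -0.02]])

```text
time: 2.45
ee_pos: [0.452, 0.1082, 0.222]
tcp_rot: [179.9, -0.1, 18.4]
wrist_force: [1.1, 0.1, -0.7]
opening: 0.0003
```

Request:
arm_command(increments=[[[0, 0, 0], 0], [[0, 0, 0], 0]])

```text
time: 2.65
ee_pos: [0.451, 0.1097, 0.2226]
tcp_rot: [179.9, -0.1, 18.7]
wrist_force: [0.3, -0.7, 1.4]
opening: 0.0004
```

```bash
python3 -c "
from h import *
inc(tk(.142,.050,.112),18.26)
c=camera('scene');cv2.imwrite('pics/s3.png',cv2.resize(c['frame'][120:360,180:480,::-1],None,fx=2.5,fy=2.5))"
```

```text
t 2.65 p [0.451  0.1097 0.2226] rpy [ 1.799e+02 -1.000e-01  1.870e+01] F [ 0.3 -0.7  1.4] INC [0.066 0.218 4.425] roll 0.067 dist 0.111
```

View pics/s3.png

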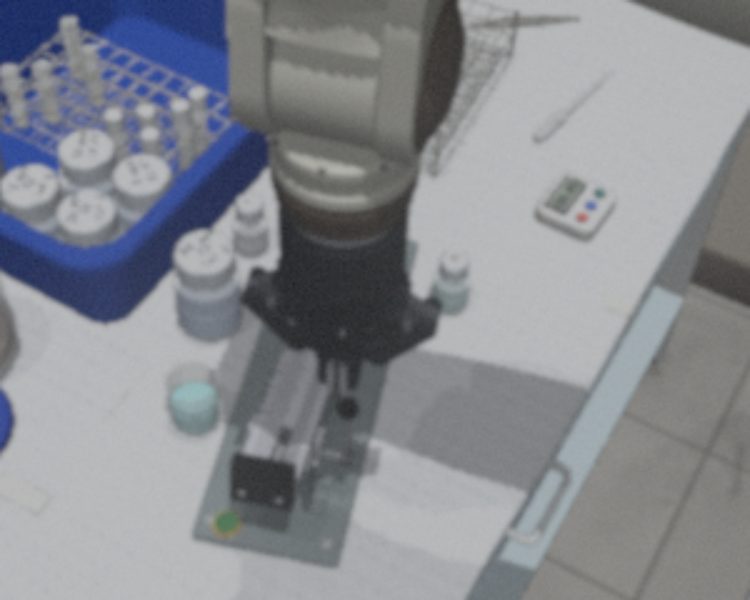

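The fingers hang over the lever at about (345,370) and everything else is clear. Now I'll go down.

Request:
arm_command(increments=[[[0.05, 0.1, 1.1], 0.07], [[0.07, 0.2, 2.2], 0.07], [[0.07, 0.2, 3.3], 0.07], [[0.07, 0.2, 4.1], 0.07], [[0.07, 0.2, 4.4], 0.07]])

```text
time: 3.2
ee_pos: [0.4549, 0.1036, 0.1111]
tcp_rot: [179.9, -0.0, 18.1]
wrist_force: [-0.0, -0.6, -0.1]
opening: 0.0
```

Request:
arm_command(increments=[[[0, 0, 0], 0], [[0, 0, 0], 0]])

```text
time: 3.4
ee_pos: [0.4555, 0.1033, 0.112]
tcp_rot: [179.9, -0.1, 18.0]
wrist_force: [-0.7, 0.0, 0.5]
opening: -0.0003
```

```bash
python3 -c "
from h import *
inc(tk(.09,.050,.112),18.26);inc(tk(.0853,.050,.112),18.26)
c=camera('scene');cv2.imwrite('pics/s4.png',cv2.resize(c['frame'][220:340,240:390,::-1],None,fx=5,fy=5))"
```

```text
t 3.4 p [0.4555 0.1033 0.112 ] rpy [ 1.799e+02 -1.000e-01  1.800e+01] F [-0.7  0.   0.5] INC [-0.005  2.007  0.006] roll -0.036 dist 0.05
t 3.4 p [0.4555 0.1033 0.112 ] rpy [ 1.799e+02 -1.000e-01  1.800e+01] F [-0.7  0.   0.5] INC [-0.005  2.195  0.006] roll -0.036 dist 0.055
```

View pics/s4.png

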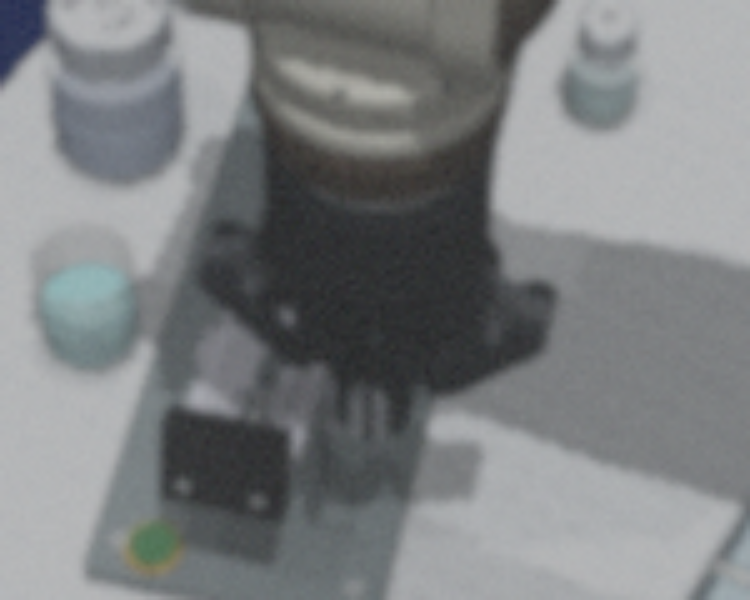

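The fingertips are beside the gutter, uphill of the knob. Now I'll push down-slope slowly.

Request:
arm_command(increments=[[[0, 0.3, 0], 0], [[0, 0.6, 0], 0], [[0, 0.9, 0], 0], [[0, 1.2, 0], 0], [[0, 1.5, 0], 0]])

```text
time: 3.95
ee_pos: [0.4673, 0.0673, 0.1122]
tcp_rot: [179.9, -0.1, 18.0]
wrist_force: [-0.8, 1.5, -1.3]
opening: 0.0
```

Request:
arm_command(increments=[[[0, 0.1, 0], 0], [[0, 0.2, 0], 0], [[0, 0.3, 0], 0], [[0, 0.4, 0], 0], [[0, 0.4, 0], 0]])

```text
time: 4.45
ee_pos: [0.4698, 0.0589, 0.1121]
tcp_rot: [-179.9, -0.1, 18.1]
wrist_force: [-3.7, 9.9, -2.1]
opening: -0.0001
```

```bash
python3 -c "
from h import *
inc(tk(.0853,.050,.112),18.26);inc(tk(.0853,.050,.112),18.26)"
```

```text
t 4.45 p [0.4698 0.0589 0.1121] rpy [-1.799e+02 -1.000e-01  1.810e+01] F [-3.7  9.9 -2.1] INC [0.    0.329 0.003] roll -0.027 dist 0.008
t 4.45 p [0.4698 0.0589 0.1121] rpy [-1.799e+02 -1.000e-01  1.810e+01] F [-3.7  9.9 -2.1] INC [0.    0.329 0.003] roll -0.027 dist 0.008
```

10 N, about 8 mm before the expected end. I'll look before pushing on.

```bash
python3 -c "
from h import *
c=camera('scene');np.savez('s5.npz',**c);cv2.imwrite('pics/s5.png',cv2.resize(c['frame'][220:340,240:390,::-1],None,fx=5,fy=5,interpolation=cv2.INTER_CUBIC))
c=wcam('w5')
c=camera('top');np.savez('t5.npz',**c);cv2.imwrite('pics/t5.png',cv2.resize(c['frame'][200:320,210:360,::-1],None,fx=5,fy=5,interpolation=cv2.INTER_CUBIC))
inc(tk(.0853,.050,.112),18.26)"
```

```text
t 4.6 p [0.4698 0.059  0.1121] rpy [-1.799e+02 -1.000e-01  1.810e+01] F [-3.3 10.1 -1.9] INC [0.001 0.33  0.002] roll -0.025 dist 0.008
```

View pics/s5.png

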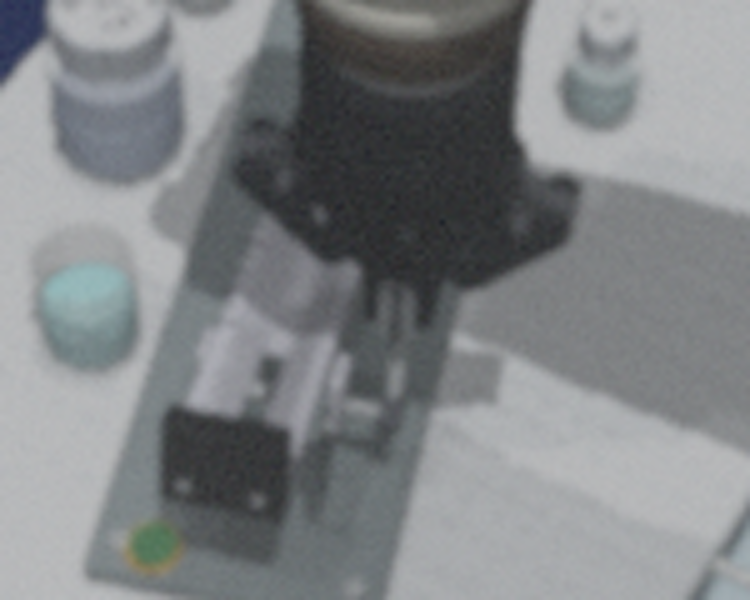

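View pics/t5.png

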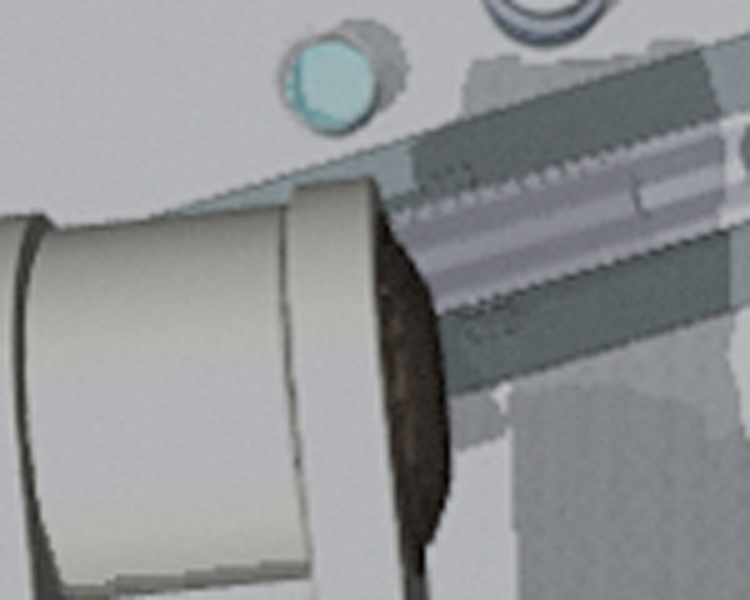

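View pics/w5.png

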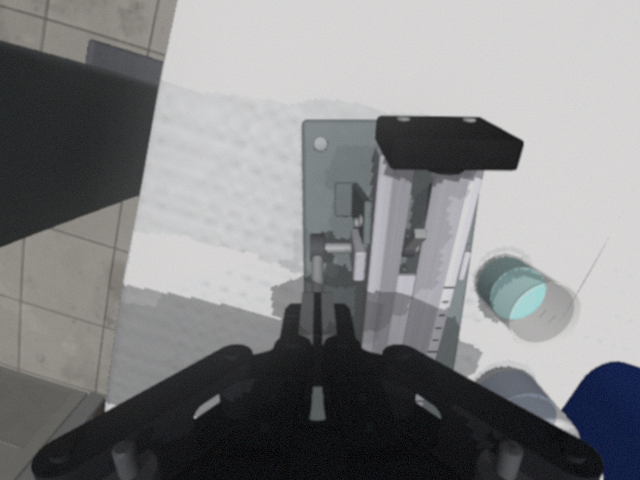

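The rod runs from the pivot at (318,245) to the fingertips at (318,292) in the wrist view, and the pawl appears raised at about (413,240). I'll measure the rod's lean from depth.

```bash
python3 - <<'E'
from h import *
c=load("w5"); p=np.load('track.npy');u=np.array([np.cos(p[0]),np.sin(p[0])]);n=np.array([-u[1],u[0]])
def trk(P): d=P[:2]-p[1:3]; return np.round([d@u,d@n,P[2]],4)
for v in range(236,300,4):
    print(v,[list(trk(pt(c,uu,v))) for uu in (315,318,321)])
cv2.imwrite("pics/w5c.png",cv2.resize(c["frame"][170:310,280:480,::-1],None,fx=4,fy=4,interpolation=cv2.INTER_CUBIC))
E
```

```text
236 [[np.float64(0.1165), np.float64(0.0508), np.float64(0.0596)], [np.float64(0.1165), np.float64(0.0492), np.float64(0.0596)], [np.float64(0.1168), np.float64(0.0476), np.float64(0.0605)]]
240 [[np.float64(0.1151), np.float64(0.0508), np.float64(0.0624)], [np.float64(0.1153), np.float64(0.0492), np.float64(0.0629)], [np.float64(0.1153), np.float64(0.0476), np.float64(0.0629)]]
244 [[np.float64(0.1135), np.float64(0.0508), np.float64(0.0643)], [np.float64(0.1133), np.float64(0.0492), np.float64(0.0636)], [np.float64(0.1135), np.float64(0.0476), np.float64(0.0643)]]
248 [[np.float64(0.1117), np.float64(0.0508), np.float64(0.0656)], [np.float64(0.1118), np.float64(0.0492), np.float64(0.066)], [np.float64(0.1118), np.float64(0.0476), np.float64(0.066)]]
252 [[np.float64(0.1093), np.float64(0.0508), np.float64(0.0651)], [np.float64(0.1096), np.float64(0.0492), np.float64(0.0661)], [np.float64(0.1097), np.float64(0.0476), np.float64(0.0663)]]
256 [[np.float64(0.1074), np.float64(0.0508), np.float64(0.0662)], [np.float64(0.1071), np.float64(0.0492), np.float64(0.0655)], [np.float64(0.107)
[... 1246 characters left out ...]
93)], [np.float64(0.0973), np.float64(0.0493), np.float64(0.0799)], [np.float64(0.0969), np.float64(0.0478), np.float64(0.079)]]
288 [[np.float64(0.0957), np.float64(0.0508), np.float64(0.0812)], [np.float64(0.0957), np.float64(0.0493), np.float64(0.0813)], [np.float64(0.0954), np.float64(0.0478), np.float64(0.0807)]]
292 [[np.float64(0.104), np.float64(0.0507), np.float64(0.1032)], [np.float64(0.1043), np.float64(0.0494), np.float64(0.1039)], [np.float64(0.1037), np.float64(0.0481), np.float64(0.1026)]]
296 [[np.float64(0.1046), np.float64(0.0507), np.float64(0.1084)], [np.float64(0.1041), np.float64(0.0494), np.float64(0.1072)], [np.float64(0.1049), np.float64(0.0481), np.float64(0.1089)]]
```

View pics/w5c.png

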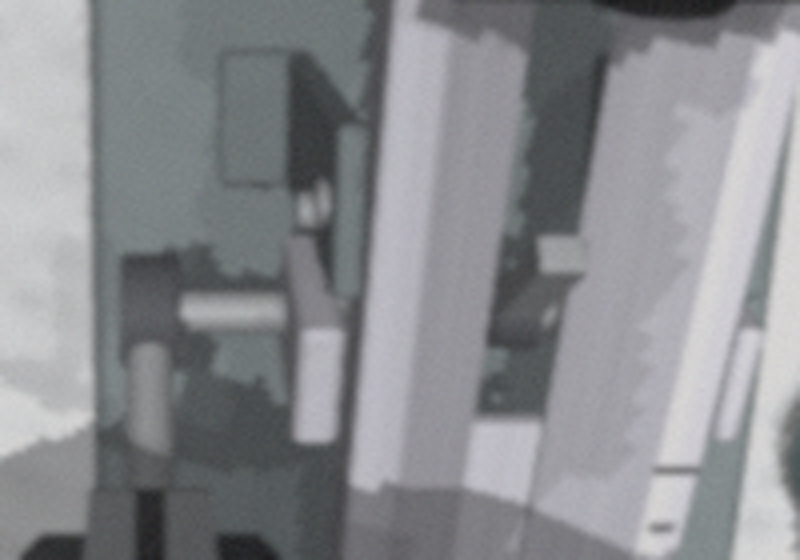

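The rod leans atan(10.1/13.1) = 0.66 rad from vertical, which matches the set value of 0.64, and the pawl stands up in the slot. So the lever is on its stop and the 10 N is the stop reaction. The lever sits a few mm farther uphill than my model, so I'll check the model's x against the stop block and the foot crease.

```bash
python3 - <<'E'
from h import *
c=load("w5"); p=np.load('track.npy');u=np.array([np.cos(p[0]),np.sin(p[0])]);n=np.array([-u[1],u[0]])
def trk(P): d=P[:2]-p[1:3]; return [float(x) for x in np.round([d@u,d@n,P[2]],4)]
print("stop block, col 450")
for v in list(range(112,180,5)): print(v,trk(pt(c,450,v)))
th=np.radians(14)
print("model origin x",-.065+.2*np.cos(th),"face x",-.065+.22*np.cos(th),"top z",.05+.22*np.sin(th)+.012*np.cos(th), 'top front x',-.065+.22*np.cos(th)-.012*np.sin(th))
c=load("w2")
for v in range(185,255,5): print(v,trk(pt(c,341,v)),trk(pt(c,318,v)))
b=pt(c,319,271); print("ball px depth",trk(b))
E
```

```text
stop block, col 450
112 [0.1838, -0.0383, -0.0003]
117 [0.1772, -0.0077, 0.0843]
122 [0.1749, -0.0051, 0.0922]
127 [0.1728, -0.0025, 0.0997]
132 [0.1709, 0.0002, 0.1076]
137 [0.1692, 0.003, 0.1155]
142 [0.1676, 0.0032, 0.1165]
147 [0.1658, 0.0029, 0.1163]
152 [0.1642, 0.0029, 0.1168]
157 [0.1623, 0.0021, 0.1151]
162 [0.1606, 0.0019, 0.1151]
167 [0.1588, 0.0017, 0.1148]
172 [0.1565, -0.0001, 0.1106]
177 [0.1513, -0.0106, 0.0834]
model origin x 0.1290591452551993 face x 0.14846505978071922 top z 0.11486636574723885 top front x 0.1455619970335232
185 [-0.0352, -0.0219, 0.0404] [-0.0369, 0.0002, 0.0284]
190 [-0.0402, -0.022, 0.0398] [-0.0422, 0.0003, 0.0272]
195 [-0.0452, -0.0221, 0.039] [-0.0474, 0.0003, 0.0262]
200 [-0.0505, -0.0223, 0.0368] [-0.0555, 0.0003, 0.0108]
205 [-0.0557, -0.0225, 0.0361] [-0.0583, 0.0003, 0.0233]
210 [-0.0606, -0.0225, 0.0368] [-0.0633, 0.0003, 0.0245]
215 [-0.0662, -0.0227, 0.0348] [-0.0685, 0.0003, 0.0244]
220 [-0.0711, -0.0227, 0.0357] [-0.0737, 0.0004, 0.025]
225 [-0.0762, -0.0228, 0.0361] [-0.0792, 0.0004, 0.0246]
230 [-0.0813, -0.0228, 0.0367] [-0.0844, 0.0004, 0.0252]
235 [-0.0869, -0.023, 0.0354] [-0.09, 0.0004, 0.0248]
240 [-0.0921, -0.0231, 0.036] [-0.0958, 0.0004, 0.0238]
245 [-0.0976, -0.0232, 0.0357] [-0.1007, 0.0005, 0.0258]
250 [-0.1032, -0.0233, 0.0351] [-0.1071, 0.0005, 0.0235]
ball px depth [-0.1134, -0.0004, 0.0669]
```

The stop, foot crease and lever all sit about 9–12 mm farther uphill than the plate-centre fit gave: foot x ≈ -0.056 and ball-at-stop x ≈ 0.139 in my frame. That also explains the early contact with the lever stop. Now I'll back off uphill, rise and look.

Request:
arm_command(increments=[[[0, -0.2, 0], 0], [[0, -0.5, 0], 0], [[0, -0.8, 0], 0], [[0, -0.8, -1], 0], [[0, -0.8, -2], 0]])

```text
time: 5.1
ee_pos: [0.463, 0.0783, 0.1624]
tcp_rot: [-180.0, 0.0, 18.1]
wrist_force: [1.3, 0.6, -0.0]
opening: 0.0002
```

Request:
arm_command(increments=[[[0, 0, -1], 0], [[0, 0, -2], 0], [[0, 0, -2], 0]])

```text
time: 5.4
ee_pos: [0.464, 0.0788, 0.2158]
tcp_rot: [180.0, -0.3, 18.2]
wrist_force: [0.2, 0.1, 0.0]
opening: 0.0001
```

```bash
python3 -c "
from h import *
inc(tk(-.166,0,.20),18.26)"
```

```text
t 5.4 p [0.464  0.0788 0.2158] rpy [180.   -0.3  18.2] F [0.2 0.1 0. ] INC [ 1.985 11.204  0.648] roll -0.016 dist 0.285
```

Request:
arm_command(increments=[[[0.3, 1.6, 0], 0], [[0.7, 3.6, 0], 0], [[1.1, 5.6, 0], 0], [[1.5, 7.6, 0], 0], [[1.8, 9.6, 0], 0]])

```text
time: 5.9
ee_pos: [0.5807, -0.1336, 0.2154]
tcp_rot: [180.0, -0.3, 18.2]
wrist_force: [1.4, 2.2, 0.1]
opening: 0.0002
```

Request:
arm_command(increments=[[[0.18, 1.6, 0.2], 0], [[0.18, 1.6, 0.4], 0], [[0.18, 1.6, 0.4], 0]])

```text
time: 6.2
ee_pos: [0.5972, -0.1706, 0.2032]
tcp_rot: [-179.9, -0.1, 18.1]
wrist_force: [-0.6, 0.3, -0.3]
opening: 0.0001
```

```bash
python3 -c "
from h import *
c=wcam('w6');inc(tk(-.166,0,.0555),18.26)
c=camera('top');np.savez('t6.npz',**c);cv2.imwrite('pics/t6.png',cv2.resize(c['frame'][170:310,220:410,::-1],None,fx=4.2,fy=4.2,interpolation=cv2.INTER_CUBIC))"
```

```text
t 6.25 p [ 0.5971 -0.1697  0.2044] rpy [-180.    -0.2   18.2] F [ 0.3  0.2 -0.3] INC [0.01  0.104 5.954] roll -0.015 dist 0.149
```

View pics/w6.png

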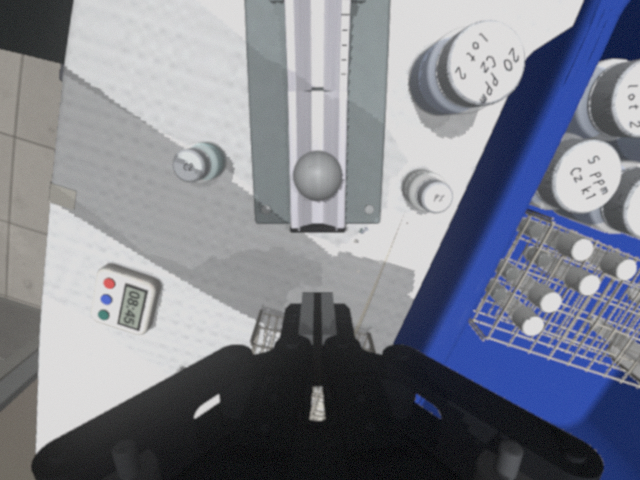

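View pics/t6.png

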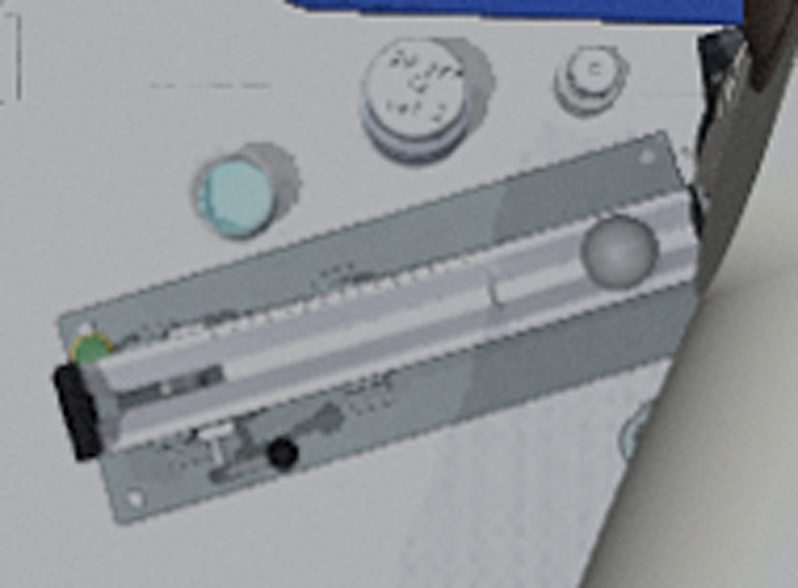

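The knob has moved from (225,470) to (283,452) and leans down-slope; the bottles, beaker and ball are unmoved. I'll check the lever angle and the ball again.

```bash
python3 - <<'E'
from h import *
p=np.load('track.npy');u=np.array([np.cos(p[0]),np.sin(p[0])]);n=np.array([-u[1],u[0]])
def trk(P): d=P[:2]-p[1:3]; return [float(x) for x in np.round([d@u,d@n,P[2]],4)]
t=load("t6"); T=lambda x,y:(220+(x+.5)/4.2-.5,170+(y+.5)/4.2-.5)
print("knob now",trk(onz(t,*T(283,452),.106)),"before",trk(onz(load("top0"),*T(225,470),.117)), "depth",trk(pt(t,*T(283,452))))
w=load("w6"); print("ball",trk(onz(w,318,176,.05)), tri(w,(318,176),t,T(619,252)))
for v in range(80,100,2): print(v,trk(pt(w,317,v)),trk(pt(w,300,v)))
for v in (222,228,232,236): print("lip",v,trk(pt(w,318,v)))
E
```

```text
knob now [0.0738, 0.0491, 0.106] before [0.1027, 0.0493, 0.117] depth [0.0734, 0.0492, 0.1117]
ball [-0.1211, -0.0004, 0.05] (array([ 0.58535857, -0.13024198,  0.04145979]), np.float64(0.00033957465584207866))
80 [-0.0466, 0.0001, 0.0267] [-0.0477, 0.0134, 0.0355]
82 [-0.0479, 0.0001, 0.0256] [-0.049, 0.0135, 0.0342]
84 [-0.0496, 0.0001, 0.0267] [-0.0505, 0.0135, 0.0348]
86 [-0.051, 0.0001, 0.0259] [-0.0522, 0.0135, 0.036]
88 [-0.0507, 0.0001, 0.0094] [-0.0534, 0.0136, 0.0335]
90 [-0.0525, 0.0001, 0.0112] [-0.0549, 0.0136, 0.0342]
92 [-0.0554, 0.0001, 0.0237] [-0.0563, 0.0137, 0.0334]
94 [-0.057, 0.0001, 0.0242] [-0.058, 0.0136, 0.0345]
96 [-0.0586, 0.0001, 0.0243] [-0.0595, 0.0137, 0.035]
98 [-0.0601, 0.0001, 0.0241] [-0.0608, 0.0138, 0.033]
lip 222 [-0.1656, -0.0005, 0.0246]
lip 228 [-0.168, -0.0004, 0.0362]
lip 232 [-0.172, -0.0004, 0.0352]
lip 236 [-0.1862, -0.0005, -0.0004]
```

The set knob implies the ball-at-stop position is x ≈ 0.137, consistent with the other cues. Now I'll descend behind the ball.

Request:
arm_command(increments=[[[0, 0.05, 1.4], 0], [[0, 0.1, 2.8], 0], [[0, 0.1, 4.2], 0], [[0, 0.1, 5.4], 0], [[0, 0.1, 5.97], 0]])

```text
time: 6.8
ee_pos: [0.5973, -0.1697, 0.0538]
tcp_rot: [-179.9, -0.1, 18.3]
wrist_force: [-0.2, 0.3, 0.3]
opening: -0.0001
```

Request:
arm_command(increments=[[[0, 0, 0], 0], [[0, 0, 0], 0]])

```text
time: 7.0
ee_pos: [0.5976, -0.169, 0.0552]
tcp_rot: [-180.0, -0.2, 18.4]
wrist_force: [0.9, -1.0, -0.8]
opening: 0.0003
```

```bash
python3 -c "
from h import *
c=wcam('w7');inc(tk(-.121-.032,0,.055),18.26);inc(tk(-.09,0,.055),18.26)"
```

```text
t 7.05 p [ 0.5981 -0.1694  0.0558] rpy [-180.    -0.2   18.4] F [-0.4 -0.4 -0.3] INC [-0.01  -0.42   0.033] roll 0.016 dist 0.011
t 7.05 p [ 0.5981 -0.1694  0.0558] rpy [-180.    -0.2   18.4] F [-0.4 -0.4 -0.3] INC [-0.006 -2.94   0.034] roll 0.016 dist 0.073
```

View pics/w7.png

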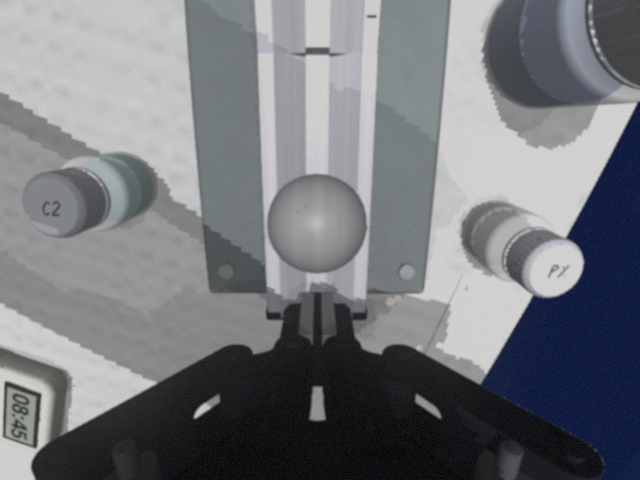

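The fingertips at (317,300) are centred behind the ball at (317,223). I'll push gently.

Request:
arm_command(increments=[[[0, -0.12, 0], 0], [[0, -0.24, 0], 0], [[0, -0.34, 0], 0], [[0, -0.42, 0], 0], [[0, -0.5, 0], 0]])

```text
time: 7.55
ee_pos: [0.5941, -0.1574, 0.056]
tcp_rot: [180.0, -0.2, 18.4]
wrist_force: [-1.0, -0.6, 0.1]
opening: 0.0004
```

Request:
arm_command(increments=[[[0, -0.1, 0], 0], [[0, -0.2, 0], 0], [[0, -0.3, 0], 0], [[0, -0.4, 0], 0], [[0, -0.5, 0], 0]])

```text
time: 8.05
ee_pos: [0.5901, -0.1453, 0.0559]
tcp_rot: [180.0, -0.2, 18.4]
wrist_force: [-0.3, -0.4, 1.3]
opening: 0.0003
```

```bash
python3 -c "
from h import *
c=wcam('w8');inc(tk(-.09,0,.055),18.26)"
```

```text
t 8.1 p [ 0.59   -0.145   0.0559] rpy [-180.    -0.2   18.4] F [ 0.6 -0.1 -0.6] INC [-0.006 -1.912  0.038] roll 0.018 dist 0.048
```

View pics/w8.png

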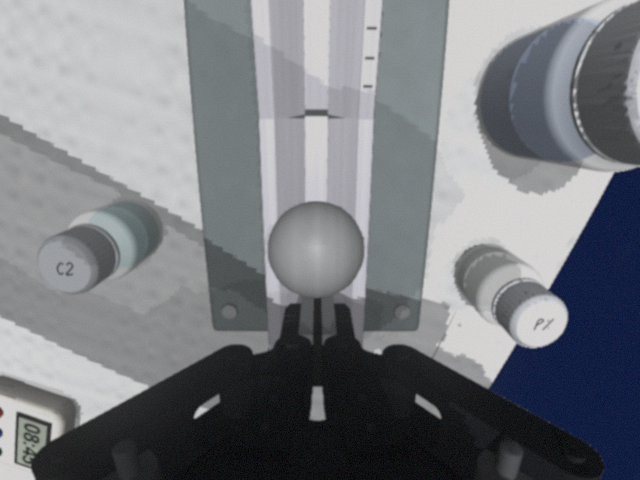

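The ball has moved on and stays central against the fingers at (316,250). I'll continue along the level run.

Request:
arm_command(increments=[[[0, -0.13, 0.01], 0], [[0, -0.27, 0.02], 0], [[0, -0.42, 0.03], 0], [[0, -0.58, 0.03], 0], [[0, -0.75, 0.03], 0]])

```text
time: 8.6
ee_pos: [0.5839, -0.1269, 0.0552]
tcp_rot: [-180.0, -0.2, 18.4]
wrist_force: [0.1, -0.3, 0.5]
opening: -0.0002
```

Request:
arm_command(increments=[[[0, -0.18, 0], 0], [[0, -0.36, 0], 0], [[0, -0.54, 0], 0], [[0, -0.72, 0], 0], [[0, -0.9, 0], 0]])

```text
time: 9.1
ee_pos: [0.5767, -0.1051, 0.0552]
tcp_rot: [-180.0, -0.2, 18.4]
wrist_force: [-0.7, 0.4, 0.4]
opening: -0.0
```

```bash
python3 -c "
from h import *
c=wcam('w9');inc(tk(-.087,0,.055),18.26);inc(tk(.013,0,.080),18.26)"
```

```text
t 9.15 p [ 0.5766 -0.1046  0.0552] rpy [-180.    -0.2   18.4] F [0.9 1.  0.1] INC [-0.005 -0.33   0.008] roll 0.021 dist 0.008
t 9.15 p [ 0.5766 -0.1046  0.0552] rpy [-180.    -0.2   18.4] F [0.9 1.  0.1] INC [ 0.007 -4.331 -0.99 ] roll 0.021 dist 0.111
```

View pics/w9.png

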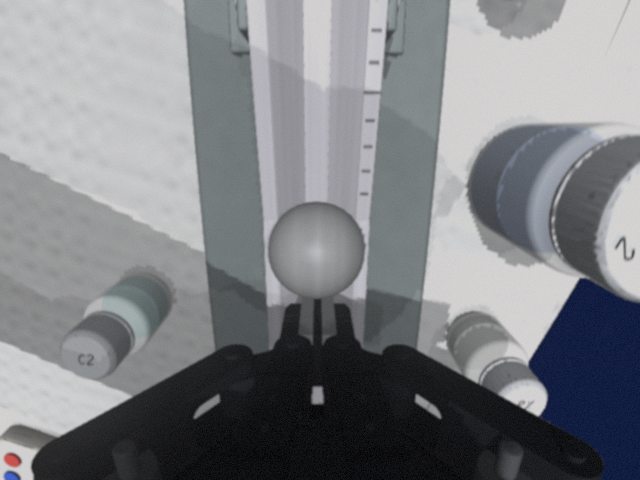

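The ball is still against the fingers, at the foot of the slope. I'll start the climb at 14°, a ratio of 0.249.

Request:
arm_command(increments=[[[0, -0.18, 0], 0], [[0, -0.36, -0.02], 0], [[0, -0.54, -0.06], 0], [[0, -0.72, -0.1], 0], [[0, -0.9, -0.145], 0]])

```text
time: 9.65
ee_pos: [0.5694, -0.083, 0.0591]
tcp_rot: [-180.0, -0.2, 18.4]
wrist_force: [0.7, -0.8, 0.9]
opening: 0.0003
```

Request:
arm_command(increments=[[[0, -0.18, -0.045], 0], [[0, -0.36, -0.09], 0], [[0, -0.54, -0.135], 0], [[0, -0.72, -0.18], 0], [[0, -0.9, -0.225], 0]])

```text
time: 10.15
ee_pos: [0.5622, -0.0613, 0.0648]
tcp_rot: [-180.0, -0.2, 18.4]
wrist_force: [0.4, -1.5, -0.3]
opening: -0.0001
```

Request:
arm_command(increments=[[[0, -0.18, -0.045], 0], [[0, -0.36, -0.09], 0], [[0, -0.54, -0.135], 0], [[0, -0.72, -0.18], 0], [[0, -0.9, -0.225], 0]])

```text
time: 10.65
ee_pos: [0.555, -0.0396, 0.0705]
tcp_rot: [-180.0, -0.2, 18.4]
wrist_force: [0.8, -1.1, 0.3]
opening: 0.0
```

```bash
python3 -c "
from h import *
c=wcam('w10');x=.013
inc(tk(x,0,.055+.249*(x+.087)),18.26);x=.107;inc(tk(x,0,.055+.249*(x+.087)),18.26)"
```

```text
t 10.7 p [ 0.5549 -0.0391  0.0707] rpy [-180.    -0.2   18.4] F [ 1.4  0.3 -0.3] INC [ 0.002 -1.568 -0.367] roll 0.024 dist 0.04
t 10.7 p [ 0.5549 -0.0391  0.0707] rpy [-180.    -0.2   18.4] F [ 1.4  0.3 -0.3] INC [ 0.016 -5.329 -1.301] roll 0.024 dist 0.137
```

View pics/w10.png

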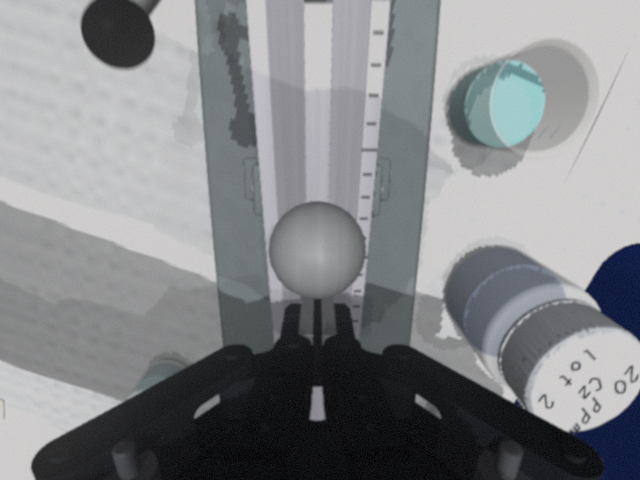

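The ball is steady against the fingers at (317,250). Continuing up.

Request:
arm_command(increments=[[[0, -0.18, -0.04], 0], [[0, -0.36, -0.08], 0], [[0, -0.54, -0.125], 0], [[0, -0.72, -0.17], 0], [[0, -0.9, -0.21], 0]])

```text
time: 11.2
ee_pos: [0.5476, -0.0174, 0.0761]
tcp_rot: [-180.0, -0.2, 18.4]
wrist_force: [0.7, -0.9, 1.1]
opening: 0.0001
```

Request:
arm_command(increments=[[[0, -0.18, -0.045], 0], [[0, -0.36, -0.09], 0], [[0, -0.54, -0.135], 0], [[0, -0.72, -0.18], 0], [[0, -0.9, -0.225], 0]])

```text
time: 11.7
ee_pos: [0.5403, 0.0043, 0.0818]
tcp_rot: [-180.0, -0.2, 18.4]
wrist_force: [0.0, -1.6, 0.3]
opening: 0.0001
```

Request:
arm_command(increments=[[[0, -0.18, -0.045], 0], [[0, -0.36, -0.09], 0], [[0, -0.54, -0.135], 0], [[0, -0.72, -0.18], 0], [[0, -0.9, -0.225], 0]])

```text
time: 12.2
ee_pos: [0.5331, 0.026, 0.0875]
tcp_rot: [-180.0, -0.2, 18.4]
wrist_force: [0.6, -0.5, 0.1]
opening: 0.0
```

```bash
python3 -c "
from h import *
c=wcam('w11');
x=.107;inc(tk(x,0,.055+.249*(x+.087)),18.26)"
```

```text
t 12.25 p [0.533  0.0265 0.0877] rpy [-179.9   -0.3   18.4] F [0.2 1.  0.5] INC [ 0.015 -2.562 -0.62 ] roll 0.027 dist 0.066
```

View pics/w11.png

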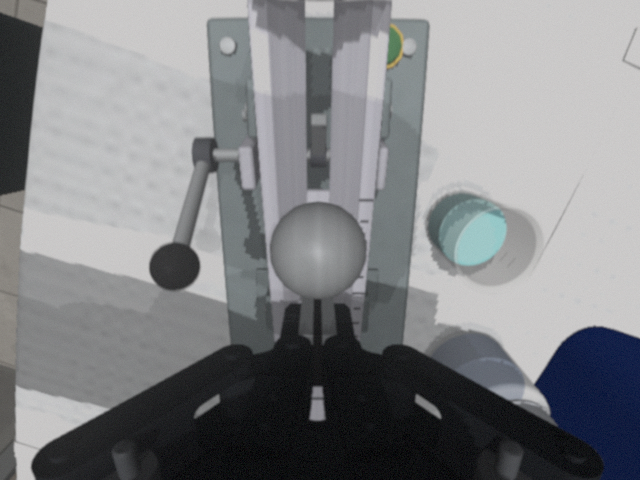

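The ball is still central. The lever is set with its knob at (175,265), and the raised pawl is ahead at (318,125). Continuing.

Request:
arm_command(increments=[[[0, -0.18, -0.045], 0], [[0, -0.36, -0.09], 0], [[0, -0.54, -0.135], 0], [[0, -0.72, -0.18], 0], [[0, -0.9, -0.225], 0]])

```text
time: 12.75
ee_pos: [0.5257, 0.0482, 0.0935]
tcp_rot: [-179.9, -0.3, 18.4]
wrist_force: [0.2, -1.2, 1.2]
opening: -0.0001
```

Request:
arm_command(increments=[[[0, -0.16, -0.04], 0], [[0, -0.32, -0.08], 0], [[0, -0.48, -0.12], 0], [[0, -0.62, -0.155], 0], [[0, -0.75, -0.187], 0]])

```text
time: 13.25
ee_pos: [0.5197, 0.0663, 0.0982]
tcp_rot: [-179.9, -0.3, 18.4]
wrist_force: [1.1, -2.4, 0.8]
opening: 0.0001
```

Request:
arm_command(increments=[[[0, -0.12, -0.03], 0], [[0, -0.24, -0.06], 0], [[0, -0.36, -0.09], 0], [[0, -0.48, -0.12], 0], [[0, -0.6, -0.15], 0]])

```text
time: 13.75
ee_pos: [0.5148, 0.0808, 0.102]
tcp_rot: [-179.9, -0.2, 18.4]
wrist_force: [0.0, -0.8, 1.2]
opening: -0.0
```

```bash
python3 -c "
from h import *
c=wcam('w12');
x=.107;inc(tk(x,0,.055+.249*(x+.087)),18.26)"
```

```text
t 13.8 p [0.5147 0.0811 0.1021] rpy [-179.9   -0.3   18.4] F [0.3 1.7 0.2] INC [ 0.016 -0.258 -0.046] roll 0.03 dist 0.007
```

View pics/w12.png

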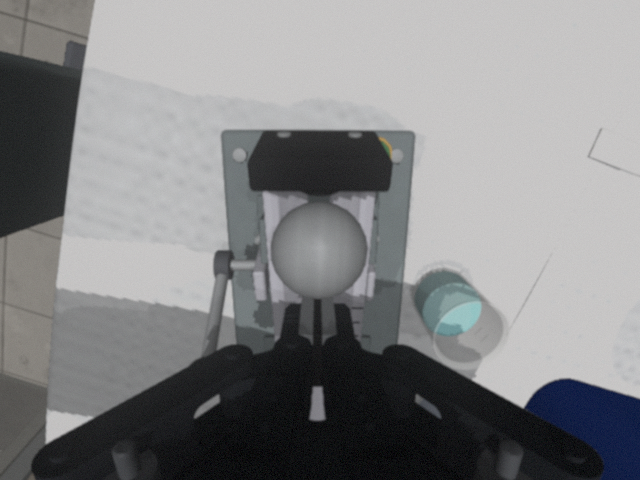

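The ball, with its top at (319,203), is nearly on the pad at (318,193). The last few mm go slowly, watching the force.

Request:
arm_command(increments=[[[0, -0.07, -0.015], 0], [[0, -0.14, -0.03], 0], [[0, -0.2, -0.045], 0], [[0, -0.26, -0.06], 0], [[0, -0.32, -0.07], 0]])

```text
time: 14.3
ee_pos: [0.5125, 0.0879, 0.104]
tcp_rot: [179.9, -0.3, 18.4]
wrist_force: [3.5, -11.2, -1.1]
opening: 0.0002
```

```bash
python3 -c "
from h import *
c=wcam('w13');
x=.107;inc(tk(x,0,.055+.249*(x+.087)),18.26)"
```

```text
t 14.35 p [0.5125 0.0878 0.104 ] rpy [179.9  -0.3  18.4] F [ 1.6 -6.8 -0.6] INC [0.015 0.023 0.027] roll 0.023 dist 0.001
```

View pics/w13.png

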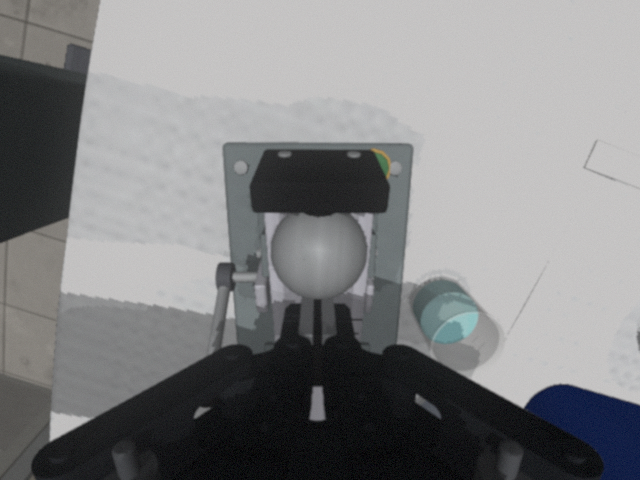

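The ball is against the pad: force about 11 N, and finger x = 0.1076 as predicted. I'll draw back slowly and watch whether the ball follows.

Request:
arm_command(increments=[[[0, 0.05, 0.01], 0], [[0, 0.1, 0.02], 0], [[0, 0.15, 0.03], 0], [[0, 0.2, 0.04], 0], [[0, 0.25, 0.05], 0]])

```text
time: 14.85
ee_pos: [0.5145, 0.0819, 0.1027]
tcp_rot: [179.9, -0.3, 18.4]
wrist_force: [0.1, -0.4, 0.4]
opening: -0.0
```

```bash
python3 -c "
from h import *
c=wcam('w14');
x=.107;inc(tk(x,0,.055+.249*(x+.087)),18.26)
a=load('w13')['frame'];f=np.hstack([q[190:320,240:400,::-1] for q in (a,c['frame'])]);cv2.imwrite('pics/w14c.png',cv2.resize(f,None,fx=2.5,fy=2.5,interpolation=cv2.INTER_CUBIC))"
```

```text
t 14.9 p [0.5145 0.0817 0.1026] rpy [179.9  -0.3  18.4] F [-0.6  0.   0.2] INC [ 0.016 -0.233 -0.027] roll 0.023 dist 0.006
```

View pics/w14c.png

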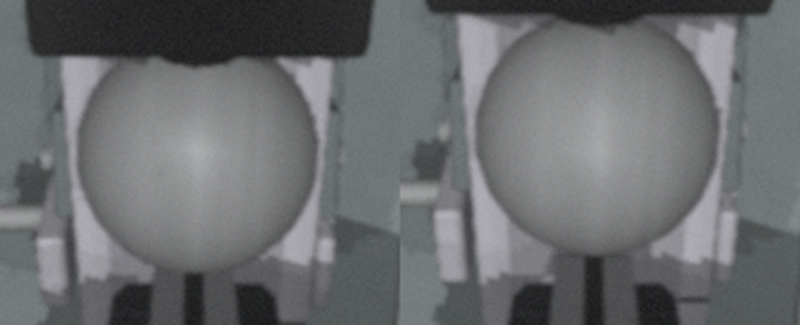

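A gap has opened: the ball's lower edge is now about 6 px above where it sat against the fingers. I'll draw back farther to confirm the ball stays.

Request:
arm_command(increments=[[[0, 0.06, 0.01], 0], [[0, 0.12, 0.03], 0], [[0, 0.2, 0.05], 0], [[0, 0.3, 0.07], 0], [[0, 0.4, 0.1], 0]])

```text
time: 15.4
ee_pos: [0.5178, 0.072, 0.1001]
tcp_rot: [179.9, -0.3, 18.4]
wrist_force: [-0.8, -0.3, 0.5]
opening: -0.0003
```

```bash
python3 -c "
from h import *
c=wcam('w15');
x=.107;inc(tk(x,0,.055+.249*(x+.087)),18.26)
a=load('w14')['frame'];f=np.hstack([q[190:320,240:400,::-1] for q in (a,c['frame'])]);cv2.imwrite('pics/w15c.png',cv2.resize(f,None,fx=2.5,fy=2.5,interpolation=cv2.INTER_CUBIC))"
```

```text
t 15.45 p [0.5178 0.0718 0.1   ] rpy [179.9  -0.2  18.4] F [ 0.3 -0.6 -0.2] INC [ 0.018 -0.653 -0.135] roll 0.021 dist 0.017
```

View pics/w15c.png

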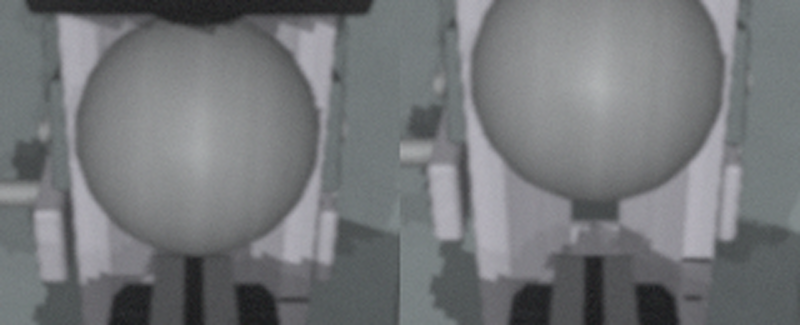

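The ball stays put and a clear gap of about 13 mm has opened. I'll back off a little more and rise clear.

Request:
arm_command(increments=[[[0, 0.3, 0.05], 0], [[0, 0.6, 0.05], 0], [[0, 0.6, -1], 0], [[0, 0.6, -2.5], 0], [[0, 0.6, -4], 0]])

```text
time: 15.95
ee_pos: [0.5218, 0.0568, 0.2008]
tcp_rot: [179.9, -0.2, 18.4]
wrist_force: [0.4, -0.3, 0.5]
opening: -0.0002
```

Request:
arm_command(increments=[[[0, 1.2, -0.5], 0], [[0, 2.4, -1], 0], [[0, 3.6, -1], 0], [[0, 4, -1], 0], [[0, 4, -1], 0]])

```text
time: 16.45
ee_pos: [0.5533, -0.0395, 0.2254]
tcp_rot: [179.9, -0.1, 18.2]
wrist_force: [-0.4, -0.0, 0.2]
opening: -0.0002
```

Request:
arm_command(increments=[[[0, 0, 0], 0], [[0, 0, 0], 0], [[0, 0, 0], 0], [[0, 0, 0], 0], [[0, 0, 0], 0]])

```text
time: 16.95
ee_pos: [0.5533, -0.039, 0.2256]
tcp_rot: [179.9, -0.2, 18.3]
wrist_force: [-0.7, 0.2, -0.9]
opening: 0.0002
```

```bash
python3 - <<'E'
from h import *
c=wcam('w16'); o=get_obs(); print(o["time"],np.round(o["ee_pos"],3),np.round(o["wrist_force"],1))
t=camera("top"); s=camera("scene")
a=cv2.resize(t["frame"][170:310,220:410,::-1],None,fx=4.2,fy=4.2,interpolation=cv2.INTER_CUBIC); cv2.imwrite("pics/t16.png",a)
cv2.imwrite("pics/s16.png",s["frame"][:,:,::-1])
p=np.load('track.npy');u=np.array([np.cos(p[0]),np.sin(p[0])]);n=np.array([-u[1],u[0]])
np.savez("t16.npz",**t)
E
```

```text
17.0 [ 0.553 -0.039  0.226] [-1.3 -0.6  0.8]
```

View pics/w16.png

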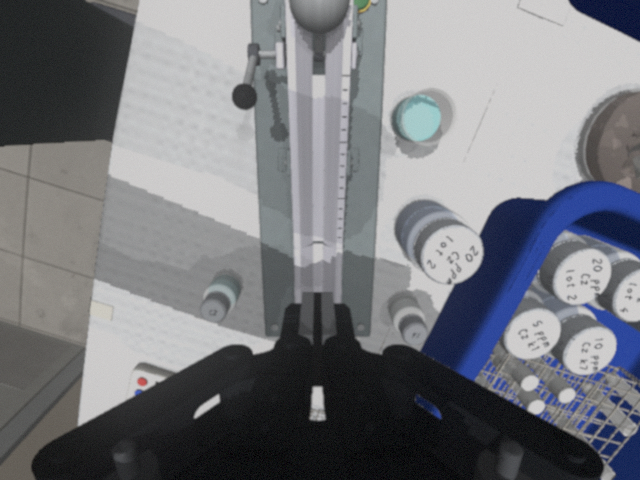

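View pics/t16.png

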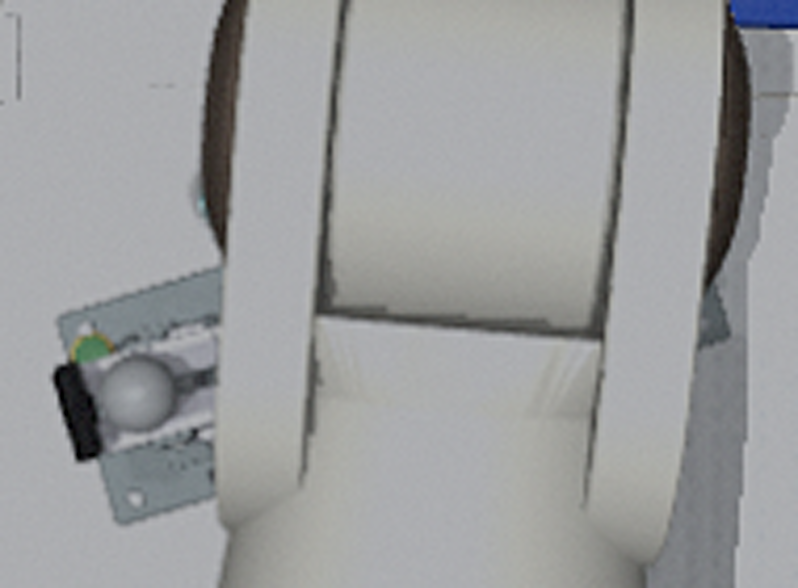

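View pics/s16.png

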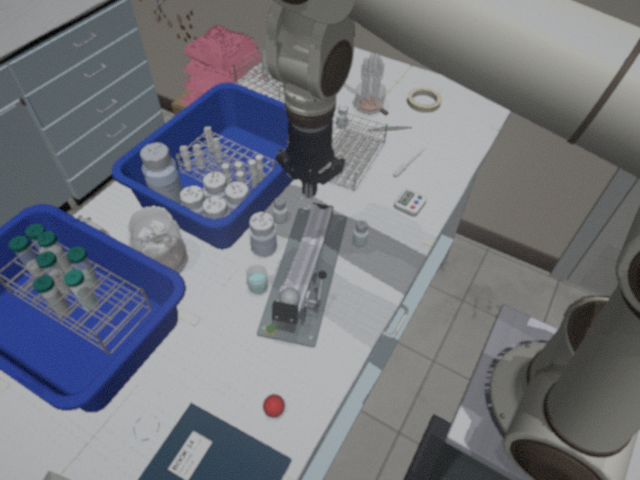

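The ball sits at the top against the stop, the lever is set, everything else is unmoved and the robot is clear. One last numeric check, then I'll hand in.

```bash
python3 - <<'E'
from h import *
p=np.load('track.npy');u=np.array([np.cos(p[0]),np.sin(p[0])]);n=np.array([-u[1],u[0]])
def trk(P): d=P[:2]-p[1:3]; return np.round([d@u,d@n],4)
t=load("t16"); print("ball",trk(onz(t,220+140.5/4.2-.5,170+395.5/4.2-.5,.098)))
c=camera("top"); print("moved since (mean abs diff at ball)", np.abs(c["frame"][250:280,240:268].astype(int)-t["frame"][250:280,240:268]).mean())
print(job_done())
E
```

```text
ball [0.1344 0.0007]
moved since (mean abs diff at ball) 1.9563492063492063
the job is handed in; nothing more can be done
None
```

The lever is set and the ball is at rest behind the catch at the top. I handed the job in at about 17 s of the 58 s allowed.

- **Lever:** I pushed the knob down-slope with the closed fingertips until it met its stop at about 10 N. The rod then leaned 0.66 rad from vertical, against 0.64 expected when set, and the catch stood up in the slot.
- **Ball:** I rolled it steadily along the run-out and up the slope, with the fingertips behind it. It met the stop pad at about 11 N. When I drew back slowly, it rolled back a few mm and stayed.
- **Last checks:** More than 1.5 s after the release, the ball was still at x = 0.134 m in my frame. The estimate for a ball touching the stop is 0.137 to 0.139 m, so it is about 3 mm short of it, on the catch. In the camera views the lever was set, the bottles, beaker and timer had not visibly moved, and the arm was clear with no contact force.

**Disagreements:**
- My first fit of the track, taken from the base plate's corners, placed the gutter about 10 mm too far down-slope. The stop, slope foot and lever positions corrected it before the ball was pushed.
- The lever's starting angle looked nearer 0.55 rad than the 0.75 rad given for tripped.
- The ball's roll-back read as 3 to 4 mm in the images, against the nominal 2 mm. That is about my measuring error.

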